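Seat a controller board on the sprung contacts of a programming jig and hold it there

TASK

The controller board lying loose and askew in the programming jig has to be held on the jig's contacts for programming. First slide the jig's side guide inwards by its thumb knob until it squares the board up against the fixed fence, with the board still clear of the contacts; then push the board from its jack end under the lip, by feel and without forcing it, until the sprung contacts are fully pushed in. Finish while still pressing it home - do not let go or ease off - and leave the guide closed and the other things on the bench undisturbed.

Things in the scene. Friction and masses are not known exactly. Their poses are not given: they have to be found in the camera images.
- jig: Board-programming jig fixed to the bench. Origin on the bench under it; x is the pushing direction (to the grey contact housing, x 83..135 mm, top z 46), y left of that, z up. Base plate x -105..140, y -100..110, 10 mm thick; black deck on it, x -85..83, y -70..105, smooth, top z 30 mm. Board fully home: its origin at jig x 20, y -18, z 30 mm, axes parallel to the jig's.
- fence (a point): Top middle of the inner face of the fixed aluminium fence on the deck: jig x -1, y -50, z 38 mm; the face runs along jig x from -60 to 58 mm and is 8 mm high.
- finger_notch (a point): Finger notch in the deck's near end, open towards -x, so that fingers can reach below the board behind its end: this point is on its floor, jig x -25 (its closed end), y -18, z 10 mm. It is 44 mm wide (jig y -40..4); the deck either side of it carries the board.
- lip_edge (a point): Middle of the front edge of the two steel lips, at their underside: jig x 63, y -18, z 34 mm (4 mm above the deck). The lips (jig y -58..-34 and -2..22, with a sight notch between) reach back to the housing; top z 40 mm.
- board: The loose board in the jig: green circuit board 110 x 64 x 2 mm, 50 to 85 g. Origin at the centre of its underside, x along its length to the leading edge (gold pads), z up. A steel jack stands at its trailing end: x -55..-34, y -8..8, top z 16 mm, outer face flush with the board's edge. It starts 18 to 33 mm short of home, turned up to 7 degrees, not yet under the lips.
- guide (a joint): Position of the jig's sliding side guide (m): 0 fully open, growing as it slides in towards the fence (along jig -y), 0.055 at the end of its track. Its inner face is at jig y = 0.059 - value: it just closes on the squared board at 0.045. It slides stiffly (2 N) and stays where it is left. Rail 118 mm long, top 8 mm above the deck.
- guide_knob (a point): Top centre of the guide's upright black thumb knob, a cylinder of 14 mm diameter: top 60, foot 34 mm above the bench, on a 19 mm washer 3 mm high on the guide's flange. It moves with the guide: jig x = 17 mm, jig y = 81 mm - guide value.
- contacts (a joint): How far the sprung contact carriage is pushed in (m): 0 out, 0.006 fully in at its stop. A black bar 44 mm wide in the sight notch between the lips, front face at jig x = 69 mm + value, level with the board. It takes 4 N to start moving and 9 N to be fully in (with the drag of the board, a push of some 15 N), and springs back if let go.
- spare_board: Another board of the same kind lying on the bench outside the jig, origin at the centre of its underside. Bystander.
- panel_stack: Stack of uncut green board panels 160 x 130 x 24 mm, origin under its centre. Bystander.
- cutters: Flush cutters with blue handles, 110 mm long, 56 mm wide, 12 mm high, lying on the bench; origin near the pivot. Bystander.
- tweezers: Steel tweezers 120 mm long, 6 mm high, lying on the bench; origin at the middle. Bystander.
- parts_tray: Clear compartment tray 200 x 150 x 22 mm with small black parts, origin under its centre. Bystander.
- brush: Small brush lying on the bench. Bystander.
- solder_spool: Grey solder spool, 56 mm diameter, 43 mm high, standing; origin under its centre. Bystander.
- pink_shell: Pink plastic half housing 70 x 50 x 34 mm, open upwards; origin under its centre. Bystander.
Things that resemble listed ones, but are neither listed nor needed, are in the scene too. Leave any purple look-alike of the board alone.

How it is judged:
On the way:
1. the guide is slid in on the board, which lies flat and square between fence and guide, the contacts not yet pushed (value of joint guide between 0.042 and 0.048 m and y of board in the frame of jig between -0.021 and -0.015 m and angle between the x axis of board and the x axis of jig, either way round below 0.05 rad and angle between board's own z axis and vertical below 0.06 rad and z of board in the frame of jig between 0.027 and 0.0335 m and value of joint contacts below 0.001 m), for 0.3 s.
At the end, for the whole second after the job is handed in: The robot still presses the board home with over 3 N: contacts pushed in by the board at least 4.5 of 6 mm, the board still, flat and square (3 degrees) under the lip, within 3 mm of its place, guide still closed on it (within 3 mm) (value of joint guide between 0.042 and 0.048 m and y of board in the frame of jig between -0.021 and -0.015 m and angle between the x axis of board and the x axis of jig, either way round below 0.05 rad and angle between board's own z axis and vertical below 0.06 rad and z of board in the frame of jig between 0.027 and 0.0335 m and value of joint contacts above 0.0045 m and x of board in the frame of jig above 0.018 m and contact force between any of the fingers, the arm and board above 3 N and linear speed of board below 0.01 m/s); the arm keeps its last pose, push and grip.
It fails at once if the board is forced against the jig with more than 80 N (contact force between board and jig above 80 N).
It fails at once if another thing on the bench is disturbed (moved more than 20 mm) (distance of any of spare_board, panel_stack, cutters, tweezers, parts_tray, brush, solder_spool, pink_shell from where it was at the start of the episode above 0.02 m).
It also fails if it takes over 48 s, if anything falls off the work surface, if the arm or the gripper's body presses on something with over 40 N, if the wrist force passes 120 N, or if a joint passes its speed limit or range.

ROBOT

A 6-joint arm with a two-finger parallel gripper is mounted at the origin on the work surface. World frame = base frame: x ahead of the robot, y to its left, z up, the work surface at z = 0. Lengths are in m, angles in rad, forces in N, time in s.
With the tool pointing down it reaches from about 0.25 to 0.725 m from the base axis. Payload 4 kg.
Tool frame: the origin (TCP) lies midway between the tips of the shut fingers; the grasp point (between the pads) lies 19 mm behind it; z points along the fingers, y is the line along which they close (so a half turn about z gives the same grasp; the last joint's range is limited). The gripper opens to 85 mm and grips with 20 to 120 N. Pads are 22 mm wide; open, the fingers measure 114 mm over their backs; the gripper's body (76 mm by 85 mm) begins 54 mm behind the grasp point. The pads swing forward as they close: fully open they stand 13 mm farther back than shut.
Start: joints at [-1.184, 0.241, 0.005, 1.335, 0, 1.571], TCP at [0.189, -0.463, 0.231] pointing down, gripper open.
Joint ranges: [-2.72, 2.72], [-1.05, 1.87], [-1.09, 1.28], [-1.99, 2.15], [-1.42, 1.44], [-3.14, 3.14]. Speed limits (rad/s): [2.79, 2.79, 3.14, 3.14, 3.14, 3.14].

INTERFACE

Orientations are given as a 3x3 rotation matrix whose columns are the frame's x, y, z axes.
In Python, from rig import robot, kin, optics, job, spotter gives the robot as it stands. The module is installed in compiled form; this text tells all that it offers. Calls block until the motion is done:
- robot.movep(position, orientation): joint-space move of the TCP to a pose.
- robot.line_to(position, max_speed=0.15, attitude=None, until_force=None): straight line of the TCP; attitude=None keeps the orientation; max_speed is the mean speed in m/s. With until_force (N) it stops when the force on the tool has changed by that much, and returns True; else False.
- robot.set_joints(angles): joint-space move.
- robot.set_gripper(opening, strength=None): finger opening in m; strength is the grip in N (None keeps the last); returns when the fingers have stopped.
- robot.sleep(seconds).
- kin.solve_ik(position, orientation): joint angles nearest the present ones, or None.
- optics.camera(name): name is "scene" or "side" or "wrist"; returns the picture (384x512x3 uint8, red, green, blue); there is no depth.
- optics.get_calibration(name): a dict with "camera_matrix" (3x3 intrinsics, pixels), "dist_coeffs" ([k1, k2, p1, p2, k3] as OpenCV has them; the pictures are not rectified), "rvec" (rotation vector, rad) and "tvec" (3), from world to camera coordinates, as OpenCV has them; the wrist camera has in their place "tool_from_camera" (4x4, takes a point from camera to tool coordinates, whose origin is the TCP and whose axes are the flange's). Camera axes: x right, y down, z forward; pixel columns grow to the right and rows downward; lengths in m; the calibration is good to about 2 mm. A picture is of the moment at which its call begins: read the wrist's pose just before it. get_calibration takes no time and is no camera call.
A pose or a line that the arm cannot do raises robot.MotionError and nothing moves.
- job.sign_off(): hands the job in; it is judged then, once.
Trained networks look in the newest picture that a camera, given by its name, has taken for a name from the list of things; names that differ only in an ending like _2 or _b are one class to them, and where a whole thing is asked for, a point or a joint stands for the part that bears it (a point fixed in the world has none). Each returns a list of dicts, best first, with "p" (0 to 1); they miss things now and then, are a little off and sometimes report something else, mostly with a low value. They report only what shows in the picture. A call takes as long as a camera call. They do not tell look-alikes from the thing itself.
- spotter.recognise(thing, camera): "rect" ([left, top, width, height] in pixels, round what is visible of it).
- spotter.outline_of(thing, camera): "region" (384x512 bool, what is visible of it) and "rect" ([left, top, width, height] in pixels, round what is visible of it).
Readings, each from a call of its own:
- robot.get_time_s(): time.
- robot.get_q(): joint angles.
- robot.get_dq(): joint speeds.
- robot.get_effort(): joint torques, N m.
- robot.get_tool_pos(): TCP position.
- robot.get_ee_rot(): TCP orientation.
- robot.get_wrist_force(): force on the tool from outside, world axes, zero at the start.
- robot.get_moment(): the same for the moment, N m.
- robot.get_grip_width(): finger opening in m.
- robot.get_grasp_force(): force on a finger pad.
Only numpy, scipy, OpenCV 4.12 (cv2) and the standard library are available. Lean on these libraries where they do the work, as an engineer would, in place of code of your own. Each camera call takes 0.05 s, during which the arm holds its last target. There are 200 camera calls.

## Working session

There is one attempt and no reset: what is moved stays moved. The work goes in short steps, each a Python script; the robot and the scene stay as the last script left them, time stands still between calls to the robot, and variables do not carry over. Pictures are saved under pics/ and viewed, at most 10 in all, crops included, and the job is handed in when it is done.

```bash
mkdir -p pics
python3 - <<'E'
from rig import robot,optics,spotter
import cv2,numpy as np
for c in ("scene","side"):
    im=optics.camera(c); cv2.imwrite(f"pics/{c}0.png",im[:,:,::-1])
    k=optics.get_calibration(c); print(c,{a:np.round(b,4).tolist() for a,b in k.items()})
    for t in("jig","board","guide_knob"):
        print(t,[(np.round(d["rect"]).tolist(),round(d["p"],2)) for d in spotter.recognise(t,c)][:4])
k=optics.get_calibration("wrist");print({a:np.round(b,4).tolist() for a,b in k.items()})
print(robot.get_time_s(),robot.get_ee_rot())
E
```

```text
scene {'camera_matrix': [[353.8131, 0.0, 249.0296], [0.0, 353.8131, 191.8107], [0.0, 0.0, 1.0]], 'dist_coeffs': [-0.0962, 0.0, 0.0, 0.0, 0.0], 'rvec': [1.8823, 1.6406, -0.642], 'tvec': [-0.0753, -0.3368, 1.4081]}
jig [([224.0, 189.0, 79.0, 72.0], 0.74)]
board [([245.0, 191.0, 26.0, 34.0], 0.95), ([344.0, 231.0, 24.0, 37.0], 0.88), ([270.0, 153.0, 32.0, 17.0], 0.76), ([220.0, 158.0, 25.0, 24.0], 0.6)]
guide_knob [([280.0, 199.0, 13.0, 32.0], 0.73)]
side {'camera_matrix': [[347.5313, 0.0, 253.701], [0.0, 347.5313, 191.7298], [0.0, 0.0, 1.0]], 'dist_coeffs': [-0.0142, 0.0, 0.0, 0.0, 0.0], 'rvec': [0.1243, -2.7317, 1.4943], 'tvec': [0.5071, 0.0728, 1.1666]}
jig [([181.0, 182.0, 87.0, 52.0], 0.6)]
board [([287.0, 222.0, 41.0, 28.0], 0.81), ([283.0, 194.0, 31.0, 13.0], 0.65), ([220.0, 194.0, 34.0, 14.0], 0.64), ([151.0, 243.0, 40.0, 24.0], 0.55)]
guide_knob [([207.0, 205.0, 38.0, 11.0], 0.66), ([230.0, 277.0, 72.0, 54.0], 0.65)]
{'camera_matrix': [[267.8598, 0.0, 254.0264], [0.0, 267.8598, 192.0241], [0.0, 0.0, 1.0]], 'dist_coeffs': [-0.0578, 0.0, 0.0, 0.0, 0.0], 'tool_from_camera': [[-0.0006, -0.9652, -0.2616, 0.0667], [1.0, -0.0007, 0.0004, 0.0002], [-0.0006, -0.2616, 0.9652, -0.1424], [0.0, 0.0, 0.0, 1.0]]}
0.4 [[ 9.26111569e-01  3.77249720e-01 -1.05767105e-04]
 [ 3.77249734e-01 -9.26111518e-01  3.05854432e-04]
 [ 1.74313643e-05 -3.23155940e-04 -9.99999948e-01]]
```

Run:
```python
import cv2
im=cv2.imread("pics/scene0.png");cv2.imwrite("pics/scene0c.png",cv2.resize(im[130:290,180:393],None,fx=3.7,fy=3.7,interpolation=cv2.INTER_CUBIC))
```

```text
(no output)
```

View pics/scene0c.png

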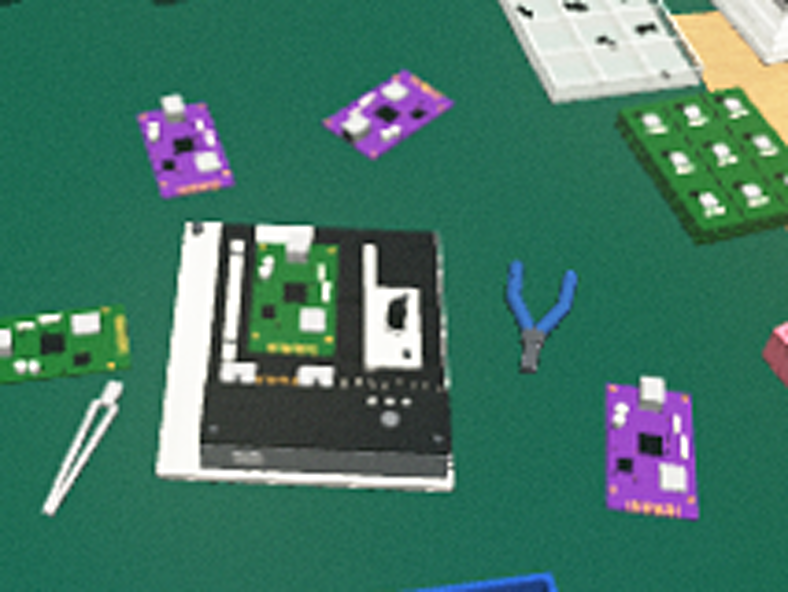

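View pics/side0.png

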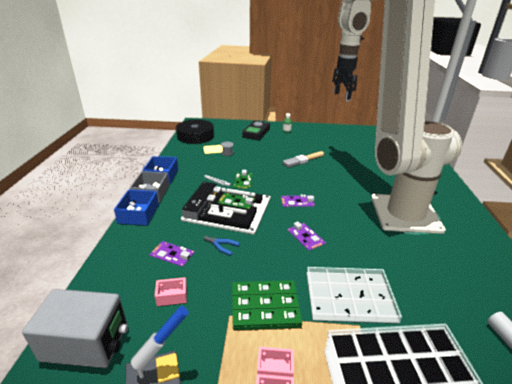

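The scene crop shows the jig with its fence on the left and knob at crop (397,315). The green board is in the jig with its jack towards the robot, and jig x points roughly along world +x. The spare board and tweezers lie on the −y side, and the cutters on the +y side.

```bash
cat > h.py <<'E'
from rig import robot,kin,optics,job,spotter
import cv2,numpy as np
from scipy.optimize import least_squares
def cam(name):
    k=optics.get_calibration(name);K=k["camera_matrix"];D=np.array(k["dist_coeffs"])
    if name=="wrist":
        T=np.eye(4);T[:3,:3]=robot.get_ee_rot();T[:3,3]=robot.get_tool_pos()
        V=np.linalg.inv(T@np.array(k["tool_from_camera"]))
        return np.array(K),D,cv2.Rodrigues(V[:3,:3])[0],V[:3,3].copy()
    return np.array(K),D,np.array(k["rvec"],float),np.array(k["tvec"],float)
def proj(c,P): return cv2.projectPoints(np.array(P,float).reshape(-1,1,3),c[2],c[3],c[0],c[1])[0].reshape(-1,2)
def ray(c,uv,z):
    n=cv2.undistortPoints(np.array(uv,float).reshape(-1,1,2),c[0],c[1]).reshape(-1,2)
    R=cv2.Rodrigues(c[2])[0];o=-R.T@c[3];d=np.c_[n,np.ones(len(n))]@R
    return o+d*((z-o[2])/d[:,2])[:,None]
def toW(j,P):  # j=(x,y,yaw), P in m
    P=np.array(P,float).reshape(-1,3);c,s=np.cos(j[2]),np.sin(j[2])
    return P@np.array([[c,s,0],[-s,c,0],[0,0,1]])+[j[0],j[1],0]
def fit(c,P,uv,j0):
    r=least_squares(lambda j:(proj(c,toW(j,P))-uv).ravel(),j0,x_scale=[.01,.01,.02],loss="soft_l1")
    return r.x,proj(c,toW(r.x,P))-uv
def rot(yaw): # tool down, tool x at yaw
    c,s=np.cos(yaw),np.sin(yaw);return np.array([[c,s,0],[s,-c,0],[0,0,-1.]])
E
python3 - <<'E'
from h import *
c=cam("scene")
px=np.array([[187,222],[157,474],[453,488],[220,352+30],[201,440]])/3.7+[180,130]
P=np.array([[-105,-100,10],[140,-100,10],[140,110,10]])/1e3
w=ray(c,px[:3],.01);print(w)
j,res=fit(c,P,px[:3],[w[:2,0].mean(),w[1:3,1].mean(),0]);print(j,res)
# view pose: camera over jig (-10,0)
for yaw in (j[2],j[2]+np.pi,j[2]+np.pi/2,j[2]-np.pi/2):
    p=toW(j,[-.01,0,.16])[0];q=kin.solve_ik(p,rot(yaw));print(yaw,p,q)
E
```

```text
[[ 0.46049667 -0.04554449  0.01      ]
 [ 0.7004998  -0.09178305  0.01      ]
 [ 0.7403777   0.1124457   0.01      ]]
[ 0.58214556  0.03234771 -0.19314585] [[-0.05031737 -0.13637793]
 [-0.34245132 -0.01117474]
 [ 0.39415517  0.04506319]]
-0.1931458528984627 [0.57233151 0.03426718 0.16      ] [ 0.05980157  0.42315158  0.07613218  1.22377693  0.         -2.88864523]
2.9484468006913302 [0.57233151 0.03426718 0.16      ] [0.05980157 0.42315158 0.07613218 1.22377693 0.         0.25294742]
1.377650473896434 [0.57233151 0.03426718 0.16      ] [0.05980157 0.42315158 0.07613218 1.22377693 0.         1.82374375]
-1.7639421796933592 [0.57233151 0.03426718 0.16      ] [ 0.05980157  0.42315158  0.07613218  1.22377693  0.         -1.31784891]
```

Run:
```python
from h import *
j=np.array([.58215,.03235,-.19315])
robot.movep(toW(j,[0.0,.01,.20])[0],rot(j[2]+np.pi/2))
c=cam("wrist");im=optics.camera("wrist")
np.savez("w1.npz",rv=c[2],tv=c[3],im=im)
for t in("board","guide_knob","guide","jig","fence","contacts","lip_edge"):
    print(t,[(np.round(d["rect"]).tolist(),round(d["p"],2)) for d in spotter.recognise(t,"wrist")][:3])
kn=np.array([.017,.081,.06]);print(proj(c,toW(j,[kn,[-.001,-.05,.038],[.063,-.018,.034]])),robot.get_time_s())
m=im[:,:,::-1].copy()
L=[[-105,-100,10],[140,-100,10],[140,110,10],[-105,110,10],[-60,-50,38],[58,-50,38],[17,81,60],[63,-34,40],[63,-2,40],[-85,-40,30],[-25,-40,30],[-25,4,30],[-85,4,30]]
for p in proj(c,toW(j,np.array(L)/1e3)): cv2.circle(m,tuple(int(v) for v in np.round(p)),2,(0,0,255),-1)
cv2.imwrite("pics/w1.png",cv2.resize(m,(800,600)))
cv2.imwrite("w1raw.png",im[:,:,::-1])
```

```text
board [([70.0, 226.0, 75.0, 54.0], 0.9), ([199.0, 163.0, 93.0, 57.0], 0.73), ([6.0, 76.0, 90.0, 100.0], 0.69)]
guide_knob [([198.0, 110.0, 107.0, 36.0], 0.96), ([241.0, 269.0, 52.0, 44.0], 0.55)]
guide [([198.0, 108.0, 105.0, 40.0], 0.85)]
jig [([169.0, 92.0, 208.0, 163.0], 0.88), ([306.0, 189.0, 11.0, 25.0], 0.55)]
fence [([163.0, 92.0, 212.0, 160.0], 0.61), ([237.0, 268.0, 56.0, 46.0], 0.2)]
contacts [([307.0, 190.0, 7.0, 23.0], 0.75), ([160.0, 91.0, 216.0, 161.0], 0.57)]
lip_edge [([162.0, 91.0, 215.0, 162.0], 0.65)]
[[269.69720474 113.72111995]
 [252.57770714 225.62941333]
 [305.59735946 199.45023486]] 3.0917
```

View pics/w1.png

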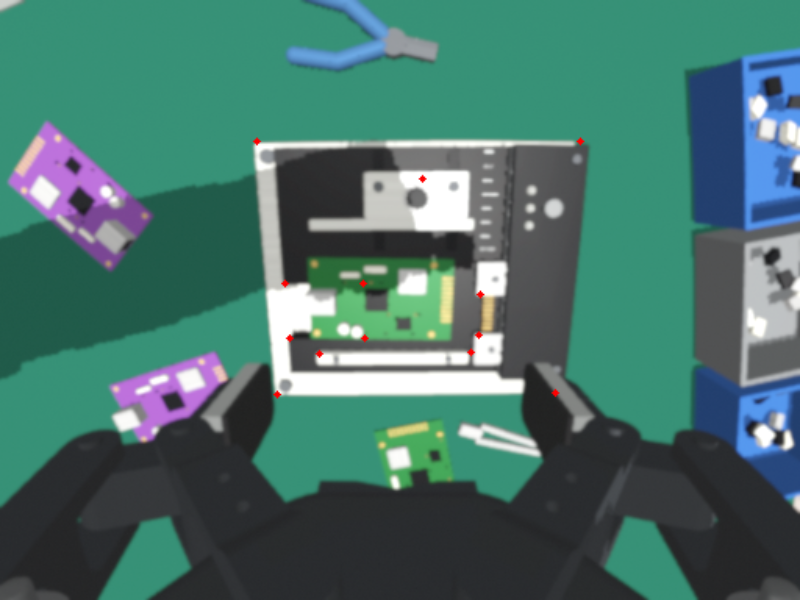

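The wrist view shows the base corners at view px (256,142), (587,146) and (272,394). The knob top is at (417,197), the fence's inner edge runs along y≈352, the lip corners are at (477,296) and (474,333), and the board spans (308,258) to (455,340). The projected scene fit is about 2 mm off, so I'm refining it.

```bash
python3 - <<'E'
from h import *
c=cam("wrist");s=512/800
V=np.array([[256,142],[587,146],[272,394],[477,296],[474,333],[318,353],[470,351]])*s
P=np.array([[-105,110,10],[140,110,10],[-105,-100,10],[63,-2,40],[63,-34,40],[-60,-50,38],[58,-50,38]])/1e3
j,r=fit(c,P,V,[.582,.032,-.193]);print(j);print(np.round(r,1).tolist())
inv=lambda w:(w[:,:2]-j[:2])@np.array([[np.cos(j[2]),-np.sin(j[2])],[np.sin(j[2]),np.cos(j[2])]])
print("knob",inv(ray(c,np.array([[417,197]])*s,.06)))
print("rail inner top",inv(ray(c,np.array([[309,231],[474,230]])*s,.038)))
b=inv(ray(c,np.array([[308,258],[455,262],[452,340],[311,340]])*s,.032));print("board",b,b.mean(0))
E
python3 - <<'E'
import cv2
im=cv2.imread("w1raw.png");cv2.imwrite("pics/w1c.png",cv2.resize(im[88:256,160:384],None,fx=3.5,fy=3.5,interpolation=cv2.INTER_CUBIC))
E
```

```text
[ 0.58062904  0.03234965 -0.20309957]
[[0.3, -0.8], [-5.0, -1.0], [1.6, -0.6], [0.7, -0.1], [1.0, 2.0], [-0.7, 0.1], [-1.6, 2.2]]
knob [[0.01478373 0.0699808 ]]
rail inner top [[-0.06187763  0.04492289]
 [ 0.05755416  0.04667061]]
board [[-0.06474806  0.02414793]
 [ 0.04563991  0.022042  ]
 [ 0.04608849 -0.04028831]
 [-0.06543081 -0.04132032]] [-0.00961262 -0.00885468]
```

View pics/w1c.png

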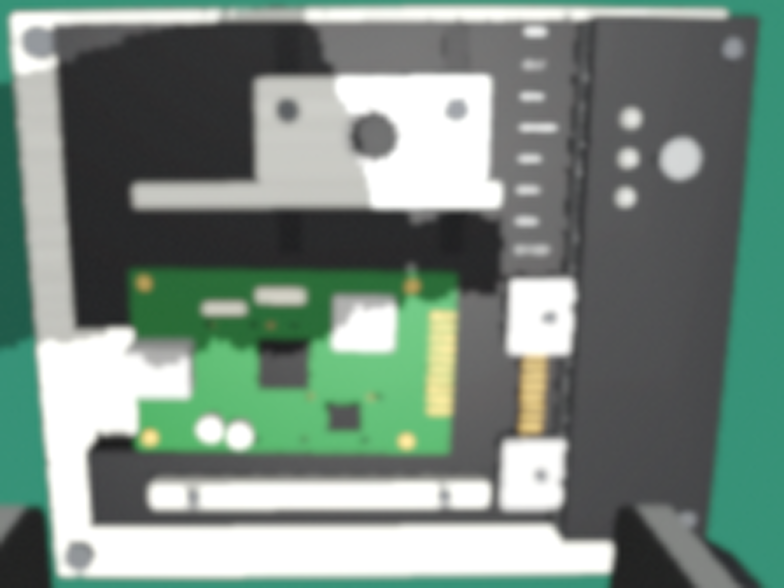

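The crop gives cleaner features: lip corners at (507,279), (510,356), (502,438) and (500,508), deck corners at (58,25) and (93,525), fence ends at (148,481) and (491,481), and the knob top at (375,135). The earlier right-hand corner was the housing, not the base plate, so I'm refitting without it.

Run:
```python
from h import *
c=cam("wrist");o=np.array([160,88]);g=lambda a:np.array(a)/3.5+o
V=g([[10,12],[62,578],[507,279],[510,356],[502,438],[500,508],[148,481],[491,481],[93,525],[58,25]])
P=np.array([[-105,110,10],[-105,-100,10],[63,22,40],[63,-2,40],[63,-34,40],[63,-58,40],[-60,-50,38],[58,-50,38],[-85,-70,30],[-85,105,30]])/1e3
j,r=fit(c,P,V,[.582,.032,-.193]);print(j);print(np.round(r,1).tolist())
inv=lambda w:(w[:,:2]-j[:2])@np.array([[np.cos(j[2]),-np.sin(j[2])],[np.sin(j[2]),np.cos(j[2])]])
print("knob",inv(ray(c,g([[375,135]]),.06)))
print("rail inner top",inv(ray(c,g([[132,209],[500,209]]),.038)))
b=inv(ray(c,g([[130,269],[459,272],[452,455],[140,450]]),.032));print("board",b,b.mean(0))
np.save("j.npy",j)
```

```text
[ 0.58030473  0.0325959  -0.1877999 ]
[[-0.3, -0.1], [-1.1, -0.6], [1.8, 0.4], [0.1, -1.3], [1.1, 1.1], [0.8, -0.4], [0.9, 1.2], [-0.7, 0.6], [-0.8, 0.8], [-1.9, -1.3]]
knob [[0.01648989 0.06906956]]
rail inner top [[-0.06086237  0.04582493]
 [ 0.05807735  0.04502647]]
board [[-0.06396094  0.02526513]
 [ 0.04620291  0.02349178]
 [ 0.04567705 -0.04169503]
 [-0.06441463 -0.03914836]] [-0.0091239  -0.00802162]
```

Run:
```python
from h import *
j=np.load("j.npy");R=rot(j[2]+np.pi/2)
robot.set_gripper(.045,25)
robot.movep(toW(j,[.0167,.068,.09])[0],R)
print(robot.line_to(toW(j,[.0167,.068,.043])[0],.08,until_force=6),robot.get_tool_pos())
f0=np.array(robot.get_wrist_force())
robot.set_gripper(0,25)
print("w",robot.get_grip_width(),robot.get_grasp_force(),robot.get_wrist_force()-f0,robot.get_time_s())
c=cam("wrist");im=optics.camera("wrist");cv2.imwrite("pics/w2.png",im[:,:,::-1])
```

```text
False [0.60978896 0.0962135  0.04341739]
w 0.01292693819266649 24.64848965406418 [-4.84878388  0.36636269  7.42085127] 5.25
```

View pics/w2.png

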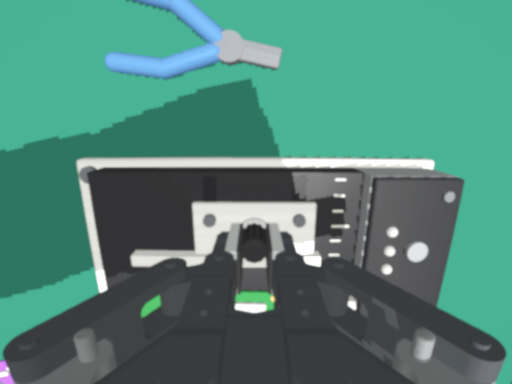

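The knob (px 254,240) sits between the pads. Next I slide the guide in by force.

Run:
```python
from h import *
j=np.load("j.npy")
yv=np.array([-np.sin(j[2]),np.cos(j[2]),0])
J=lambda:((np.array(robot.get_tool_pos())[:2]-j[:2])@np.array([[np.cos(j[2]),-np.sin(j[2])],[np.sin(j[2]),np.cos(j[2])]])).round(4)
for y in (.050,.040):
    h=robot.line_to(toW(j,[.0167,y,.044])[0],.04,until_force=14)
    f=np.array(robot.get_wrist_force());print(h,J(),f.round(1),(f@yv).round(2))
h=robot.line_to(toW(j,[.0167,.031,.044])[0],.015,until_force=9)
f=np.array(robot.get_wrist_force());print(h,J(),f.round(1),(f@yv).round(2),robot.get_grip_width(),robot.get_time_s())
c=cam("wrist");im=optics.camera("wrist");cv2.imwrite("pics/w3.png",im[:,:,::-1])
```

```text
False [0.016  0.0491] [-5.5  0.9  4.2] -0.11
False [0.016  0.0395] [-5.4  1.   3.4] -0.01
True [0.0158 0.0356] [-0.2  0.5  2.8] 0.47 0.012847239623413659 6.7833
```

View pics/w3.png

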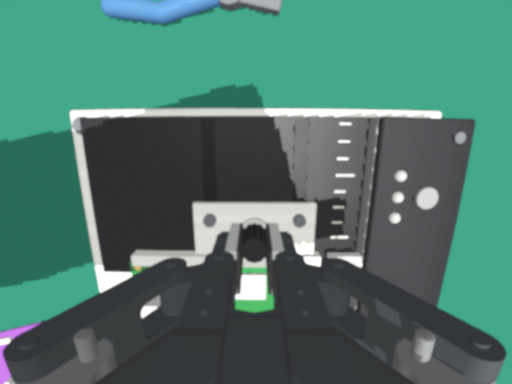

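The guide stopped on contact at y≈35.6 mm, where the closed position should put it. I'm releasing the knob and checking from above, with tool x reversed for the push.

Run:
```python
from h import *
j=np.load("j.npy");p=np.array(robot.get_tool_pos())
robot.set_gripper(.045)
robot.line_to(p+[0,0,.06],.12)
robot.set_gripper(0.085)
robot.movep(toW(j,[-.03,-.01,.16])[0],rot(j[2]+np.pi))
c=cam("wrist");im=optics.camera("wrist");t=robot.get_time_s()
np.savez("w4.npz",rv=c[2],tv=c[3],im=im)
m=cv2.resize(im[:,:,::-1],(800,600),interpolation=cv2.INTER_CUBIC)
L=[[-60,-50,38],[58,-50,38],[63,-34,40],[63,-2,40],[63,22,40],[-85,-40,30],[-85,4,30],[17,36,60],[-60,14,38],[58,14,38]]
for q in proj(c,toW(j,np.array(L)/1e3))*800/512: cv2.circle(m,tuple(int(v) for v in np.round(q)),2,(0,0,255),-1)
cv2.imwrite("pics/w4.png",m);print(t)
```

```text
9.8667
```

View pics/w4.png

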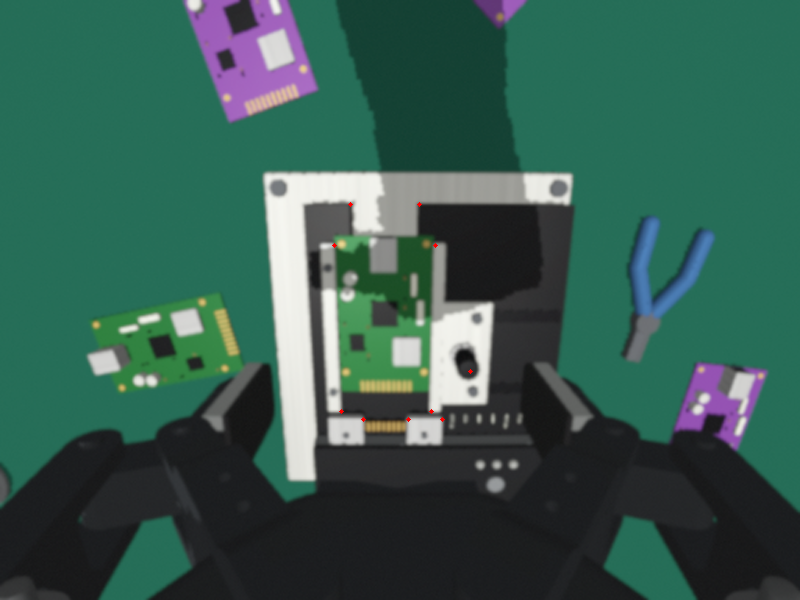

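The board now lies square between fence and guide, with its edges at view x≈335 and 435 along the rails. The knob top (469,371) is on its predicted closed position, and there is still a gap to the lips and contacts. Next is the push with shut fingers in the notch.

```bash
cat >> h.py <<'E'
j=np.load("j.npy");xv=np.array([np.cos(j[2]),np.sin(j[2]),0]);yv=np.array([-xv[1],xv[0],0])
def st(f0,h=None):
    d=np.array(robot.get_tool_pos())-[j[0],j[1],0];f=np.array(robot.get_wrist_force())-f0
    print(h,"pos mm",(np.array([d@xv,d@yv,d[2]])*1e3).round(1),"F x y z",(f@xv).round(1),(f@yv).round(1),f[2].round(1),"t",round(robot.get_time_s(),2));return f@xv
E
python3 - <<'E'
from h import *
R=rot(j[2]+np.pi)
robot.set_gripper(0,30)
robot.movep(toW(j,[-.105,-.018,.07])[0],R)
robot.line_to(toW(j,[-.105,-.018,.022])[0],.08,until_force=8)
robot.sleep(.2);f0=np.array(robot.get_wrist_force());np.save("f0.npy",f0);st(f0)
h=robot.line_to(toW(j,[-.066,-.018,.022])[0],.04,until_force=12);st(f0,h)
if not h:
    for x in (-.062,-.058,-.054):
        h=robot.line_to(toW(j,[x,-.018,.022])[0],.02,until_force=12);st(f0,h)
        if h: break
im=optics.camera("wrist");cv2.imwrite("pics/w5.png",im[:,:,::-1])
E
```

```text
None pos mm [-104.4  -17.8   22.6] F x y z 0.0 0.0 0.0 t 12.12
False pos mm [-65.9 -18.   22. ] F x y z -0.7 0.5 0.4 t 13.25
False pos mm [-61.7 -18.   22. ] F x y z -0.6 -0.9 -0.5 t 13.6
False pos mm [-57.5 -18.   22. ] F x y z -1.3 -0.4 0.4 t 13.95
False pos mm [-53.5 -18.   22.1] F x y z -0.4 -0.1 -0.2 t 14.3
```

View pics/w5.png

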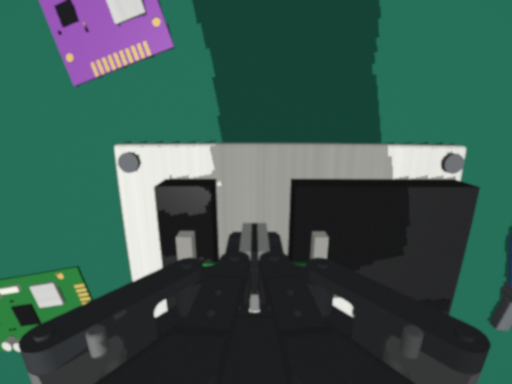

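The fingers sit in the notch behind the board, whose trailing edge shows at (208,264) and (300,264). Drag is low and nothing has jammed. I'm continuing in small steps by feel.

Run:
```python
from h import *
f0=np.load("f0.npy")
for x in np.arange(-.0525,-.036,.001):
    h=robot.line_to(toW(j,[x,-.018,.022])[0],.015,until_force=14);robot.sleep(.1)
    if st(f0,h)<-13 or h: break
```

```text
False pos mm [-53.2 -18.   21.9] F x y z -4.6 0.0 2.1 t 14.7
False pos mm [-53.  -18.   21.8] F x y z -6.2 -0.3 3.7 t 15.05
False pos mm [-52.5 -18.1  21.7] F x y z -6.7 -0.4 3.8 t 15.4
False pos mm [-51.8 -18.   21.7] F x y z -7.8 -0.3 4.1 t 15.75
False pos mm [-51.2 -18.1  21.6] F x y z -8.2 0.0 5.0 t 16.1
False pos mm [-50.5 -18.1  21.6] F x y z -8.6 0.1 5.3 t 16.45
False pos mm [-49.9 -18.1  21.5] F x y z -9.8 -0.5 7.2 t 16.8
False pos mm [-49.2 -18.1  21.5] F x y z -10.1 -0.1 6.4 t 17.15
False pos mm [-48.6 -18.1  21.4] F x y z -11.4 0.1 7.9 t 17.5
False pos mm [-47.9 -18.1  21.4] F x y z -11.2 1.0 7.2 t 17.85
False pos mm [-47.3 -18.1  21.3] F x y z -12.8 0.2 7.5 t 18.2
False pos mm [-47.2 -18.2  21.2] F x y z -14.3 -0.5 9.1 t 18.55
```

The force rose steadily over about 6 mm and then went stiff at x≈−47.2, which fits the contact stop. I'm adding a little preload and checking that it holds.

Run:
```python
from h import *
f0=np.load("f0.npy")
for x in (-.0405,-.0395):
    h=robot.line_to(toW(j,[x,-.018,.022])[0],.01);robot.sleep(.3);st(f0,h)
robot.sleep(.7);st(f0)
im=optics.camera("scene");m=cv2.resize(im[180:270,210:330,::-1],None,fx=6,fy=6,interpolation=cv2.INTER_CUBIC)
c=cam("scene")
for q in (proj(c,toW(j,np.array([[17,36,60],[75,14,32],[-35,14,32],[-35,-50,32],[63,-18,34]])/1e3))-[210,180]+.5)*6: cv2.circle(m,tuple(int(v) for v in q),3,(0,0,255),-1)
cv2.imwrite("pics/s6.png",m)
```

```text
False pos mm [-47.2 -18.2  21. ] F x y z -16.4 0.1 10.5 t 19.1
False pos mm [-47.2 -18.2  21.1] F x y z -17.9 0.4 13.0 t 19.65
None pos mm [-47.2 -18.2  21.1] F x y z -18.4 0.8 12.6 t 20.35
```

View pics/s6.png

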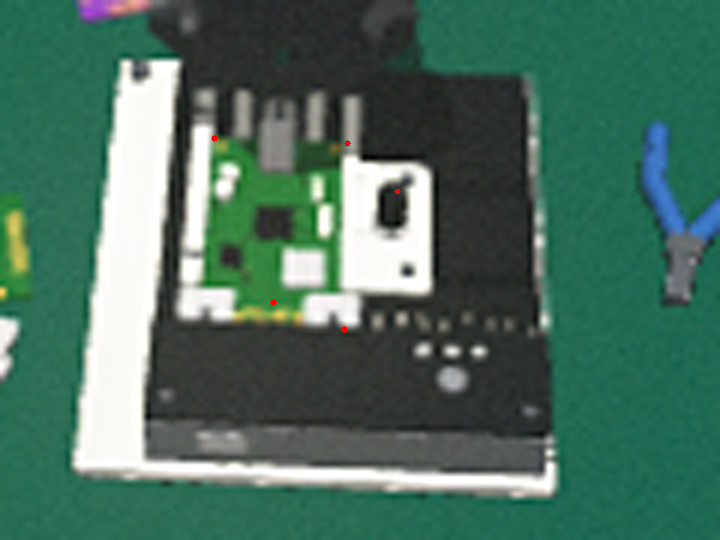

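The board is under both lips with its gold pads in the sight notch at (270,315). Its trailing corners match the predicted home corners at (214,138) and (347,143). The guide is closed, the force holds steady at 18 N and the position has stopped changing.

```bash
python3 -c "
from h import *
print(job.sign_off()); st(np.load('f0.npy'))"
```

```text
the job is handed in; nothing more can be done
None
the job is handed in; nothing more can be done
```

The job is handed in with the board squared between fence and closed guide, under the lips and pressed on the contact stop at about 18 N; the verdict was not shown to me.

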